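Step a vial carousel back one notch past its ratchet pawl

TASK

The hand-indexed vial carousel has been stepped one place too far, so the blue-capped vial missed the needle. Only touching and pushing with the fingertips, never gripping or forcing anything, lift the ratchet pawl by its red-knobbed lever and throw it back until it rests open, push the carousel backward (clockwise from above) one notch by a finger peg, then tip the pawl in again so that it sits fully down in the new notch, with the carousel back against it and the blue-capped vial under the needle. Do not step the carousel forward or past that notch, keep all vials seated in their pockets, and leave everything else on the bench as it stands.

Things in the scene. Friction and masses are not known exactly. Their poses are not given: they have to be found in the camera images.
- sampler: Beige base of the vial sampler, fixed; place and yaw differ each run. Origin on the bench under the carousel's axis (base disc 254 mm wide, 22 mm high). Its x points from the axis to the needle column, z up. The carousel (241 mm across, deck at height 46 mm) turns about z. The pawl works opposite the needle. All x, y below are in this frame.
- needle_tip (a point): Tip of the fixed parked needle, pointing down, 103 mm above the bench, at x = 82 mm. Its post, 18 mm thick and 235 mm high, stands at x = 152 mm; a beige arm 28 mm wide runs over x 73 to 173 mm, 155 to 189 mm high.
- carousel_turn (a joint): Turn of the carousel, rad: 0 at start, grows BACKWARD = clockwise from above. One notch = 0.524 (12 teeth 10 mm high on the rim, 12 vial pockets). It stays where left; 2 to 3 N at a peg turns it. With the pawl in it stops dead at about 0.01 plus whole notches, with 0.04 of free play forward. If it goes back too far, the nose lands on a tooth top (pawl about 0.18).
- pivot (a point): Centre of the pawl's level shaft where the arm sits on it, at x = -109, y = +55 mm, 67 mm above the bench; the shaft runs along x. An aluminium bracket carries it (x -123 to -133, y 42 to 97 mm, up to 78 mm high) between the pawl's arm (inside) and its lever (outside).
- pawl_turn (a joint): Turn of the pawl, rad: 0 fully down in a notch, grows as the nose rises, clear of the teeth above 0.25; 1.75 thrown back on its stop. Held only by its weight (about 120 g): let go below about 0.9 it falls in, above about 1.05 it falls back and stays open. Let down a little short of the notch, it rests on the tooth's slope; pushing the carousel on backward then lets it drop in and lock.
- lever_knob (a point): Centre of the red ball (20 mm) on the pawl's thumb lever, a rod 8 mm thick, 58 mm long from the shaft, at x = -140 mm. Pawl down: it leans 62 degrees up from -y, ball 118 mm above the bench; pushing the ball toward +y by about 70 mm lifts the pawl and throws it back. Thrown back, the lever points to +y, 18 degrees above level.
- pawl: The swinging pawl: gold steel arm with nose, shaft, and thumb lever with a red ball, one piece; origin at the point called pivot. To be pushed lightly (under 1 N moves it), never gripped or forced.
- pawl_nose (a point): Centre of the rounded nose (10 mm) at the free end of the pawl's steel arm (12 mm wide along x, 10 mm thick, 57 mm from the shaft), at x = -109 mm; 51 mm above the bench when fully in a notch, pointing to -y. Thrown back, the arm stands nearly upright, nose 124 mm high; pushing its upper part toward -y by some 45 mm tips it in again.
- carousel: The turning wheel: pale deck, dark ratchet teeth on its rim, 12 grey pockets, and on top a three-spoke hand wheel (black hub 44 mm across) with finger pegs; origin on the axis at bench height. To be pushed, never gripped or forced: under 25 N is ample.
- peg_a (a point): Centre of the top of one of three black upright finger pegs on the hand wheel over the carousel: 15 mm thick, from 112 to 148 mm above the bench, 65 mm from the axis, on steel spokes 13 mm wide, 104 to 112 mm high. At the start at y = +65 mm; pushing it toward +x turns the carousel backward.
- peg_b (a point): The same on the second peg; at the start 120 degrees counter-clockwise (from above) of peg_a.
- peg_c (a point): The same on the third peg; at the start 120 degrees clockwise of peg_a, beside the needle arm.
- vial_missed: Loose glass vial with a blue crimp cap, 22.5 mm across, 46 mm tall, origin under its centre; it stands in a pocket of the carousel (pocket 18 mm deep, 27 mm wide, floor at height 46 mm, cap top at 92 mm), 82 mm from the axis, one pocket counter-clockwise of the needle. To stay seated and upright.
- vial_done: Same vial with a silver cap, at the start in the pocket under the needle. To stay seated and upright.
- vial_p: Same vial, silver cap, in a pocket of the carousel. To stay seated and upright.
- vial_q: Same vial, silver cap, in a pocket of the carousel. To stay seated and upright.
- spare_vial: Same vial, silver cap, standing loose on the bench; not to be moved.
- amber_bottle: Amber reagent bottle, 68 mm across, 150 mm tall, origin under its centre; not to be moved.
- beaker: Glass beaker, 72 mm across, 85 mm tall; not to be moved.
- cap_jar: Jar with green lid, 64 mm across, 70 mm tall; not to be moved.
- wrench: Steel open-ended wrench, 160 mm long, lying on the bench; not to be moved.
- carton: Cream, yellow and blue carton, 150 x 210 x 90 mm; not to be moved.

How it is judged:
By the outcome, as a careful person would: the job done as asked, in the order asked, and still so for the second after the job is handed in, with the robot touching nothing.
It also fails if it takes over 58 s, if anything falls off the work surface, if the arm or the gripper's body presses on something with over 40 N, if the wrist force passes 120 N, or if a joint passes its speed limit or range.

ROBOT

A 7-joint arm with a two-finger parallel gripper is mounted at the origin on the work surface. World frame = base frame: x ahead of the robot, y to its left, z up, the work surface at z = 0. Lengths are in m, angles in rad, forces in N, time in s.
With the tool pointing down it reaches from about 0.4 to 0.875 m from the base axis. Payload 6.5 kg.
Tool frame: the origin (TCP) lies where the fingers leave the gripper's body, on its centre line; the fingertips stand 64 mm ahead of it and the grasp point (between the pads) lies 45 mm ahead of it; z points along the fingers, y is the direction in which the jaws open and shut (so a half turn about z gives the same grasp; the last joint's range is limited). The gripper opens to 88 mm and grips with 3 to 60 N. Pads are 18 mm wide; open, the fingers measure 123 mm over their backs; the gripper's body (75 mm by 187 mm) begins 45 mm behind the grasp point.
Start: joints at [-1.249, 0.536, -0.004, 1.538, 0.003, 1.067, -0.071], TCP at [0.246, 0.602, 0.303] pointing down, gripper open.
Joint ranges: [-2.7, 2.7], [-0.37, 2.16], [-1.27, 1.26], [0.24, 2.4], [-1.31, 4.45], [0.19, 1.91], [-2.76, 2.76]. Speed limits (rad/s): [2.39, 2.39, 3.14, 3.14, 3.14, 3.14, 3.14].

INTERFACE

Orientations are given as a unit quaternion [w, x, y, z].
In Python, from rig import ctrl, vision, job, sensors gives the robot as it stands. Calls block until the motion is done:
- ctrl.move_to(position, orientation): joint-space move of the TCP to a pose.
- ctrl.move_linear(position, orientation=None, feed=0.15, max_force=None): straight line of the TCP; orientation=None keeps the orientation; feed is the mean speed in m/s. With max_force (N) it stops when the force on the tool has changed by that much, and returns True; else False.
- ctrl.move_joints(angles): joint-space move.
- ctrl.open_jaws() and ctrl.clamp(): open the fingers fully, or close them until they stop; the grip force is fixed at half the most.
- ctrl.pause(seconds).
- ctrl.ik(position, orientation): joint angles nearest the present ones, or None.
- vision.capture(name): name is "side" or "top"; returns a dict with "img" (384x512x3 uint8, blue, green, red), "vertical_fov" (degrees; the focal length in pixels is half the picture's height over the tangent of half this angle, whatever the lens; pixels are square), "cx", "cy" (the principal point, pixels), "dist_coeffs" ([k1, k2, p1, p2, k3] as OpenCV has them; the pictures are not rectified), "R" (3x3) and "t" (3): a world point X has camera coordinates R X + t. Camera axes: x right, y down, z forward; pixel columns grow to the right and rows downward; lengths in m; the calibration is good to about 2 mm. A picture is of the moment at which its call begins. There is no depth.
A pose or a line that the arm cannot do raises ctrl.MotionError and nothing moves.
- job.sign_off(): hands the job in, once; it reports no verdict.
Readings, each from a call of its own:
- sensors.current_time(): time.
- sensors.current_joint_positions(): joint angles.
- sensors.current_joint_vel(): joint speeds.
- sensors.current_joint_efforts(): joint torques, N m.
- sensors.current_tcp_pos(): TCP position.
- sensors.current_eef_rot(): TCP orientation.
- sensors.current_contact_force(): force on the tool from outside, world axes, zero at the start.
- sensors.current_torque(): the same for the moment, N m.
- sensors.current_width(): finger opening in m.
Only numpy, scipy, OpenCV 4.12 (cv2) and the standard library are available. Lean on these libraries where they do the work, as an engineer would, in place of code of your own. Each camera call takes 0.05 s, during which the arm holds its last target.

## Working session

There is one attempt and no reset: what is moved stays moved. The work goes in short steps, each a Python script; the robot and the scene stay as the last script left them, time stands still between calls to the robot, and variables do not carry over. Pictures are saved under pics/ and viewed, and the job is handed in when it is done.

```bash
ls; mkdir -p pics; python3 - <<'E'
from rig import ctrl, vision, job, sensors
import cv2,pickle
for n in ("side","top"):
    d=vision.capture(n); cv2.imwrite(f"pics/{n}0.png",d["img"]); pickle.dump(d,open(f"{n}0.pkl","wb"))
    print(n,d["vertical_fov"],d["cx"],d["cy"],d["dist_coeffs"],d["R"],d["t"])
print(sensors.current_time(),sensors.current_eef_rot(),sensors.current_width())
E
```

```text
pics
side 46.182685324085334 256.57638781282606 190.2565517756217 [-0.04489578  0.          0.          0.          0.        ] [[ 0.98233292 -0.18644846 -0.01609354]
 [-0.13606312 -0.65252528 -0.74545126]
 [ 0.1284868   0.73447106 -0.66636582]] [-0.45123774  0.12607014  1.2196761 ]
top 57.0972161161304 254.64616259736735 190.32611993701858 [-0.08483223  0.          0.          0.          0.        ] [[-0.14788562 -0.98900395  0.0010139 ]
 [-0.96603027  0.14423054 -0.21443662]
 [ 0.21193243 -0.03269155 -0.97673738]] [0.03802034 0.47418767 1.15268083]
0.1 [-8.18048689e-05  1.92662207e-01  9.81264838e-01 -7.65352690e-04] 0.08817218336143637
```

View pics/side0.png

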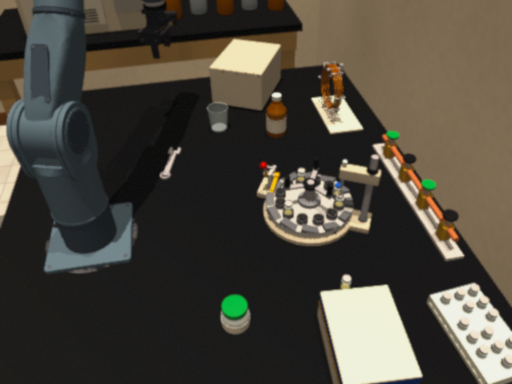

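View pics/top0.png

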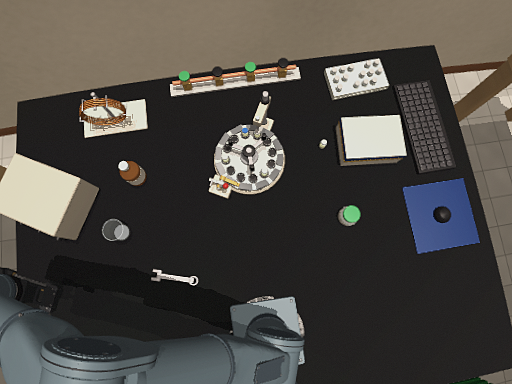

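```bash
cat > h.py <<'E'
import numpy as np,cv2,pickle
def K(d):
    f=384/2/np.tan(np.radians(d["vertical_fov"])/2); return np.array([[f,0,d["cx"]],[0,f,d["cy"]],[0,0,1.]])
def proj(d,X):
    r,_=cv2.Rodrigues(np.array(d["R"])); p,_=cv2.projectPoints(np.asarray(X,float).reshape(-1,3),r,np.array(d["t"],float),K(d),np.array(d["dist_coeffs"],float)); return p[:,0]
def back(d,uv,z):
    n=cv2.undistortPoints(np.array(uv,float).reshape(-1,1,2),K(d),np.array(d["dist_coeffs"],float))[:,0]
    R=np.array(d["R"]);t=np.array(d["t"]); c=-R.T@t; o=[]
    for a in n:
        v=R.T@np.array([a[0],a[1],1]); o.append(c+v*(z-c[2])/v[2])
    return np.array(o)
def tri(dl,uvl):
    A=np.zeros((3,3));b=np.zeros(3)
    for d,uv in zip(dl,uvl):
        n=cv2.undistortPoints(np.array(uv,float).reshape(-1,1,2),K(d),np.array(d["dist_coeffs"],float))[0,0]
        R=np.array(d["R"]);c=-R.T@np.array(d["t"]); v=R.T@np.array([n[0],n[1],1]);v/=np.linalg.norm(v)
        P=np.eye(3)-np.outer(v,v);A+=P;b+=P@c
    return np.linalg.solve(A,b)
def crop(img,x0,y0,x1,y1,s,name):
    c=cv2.resize(img[y0:y1,x0:x1],None,fx=s,fy=s,interpolation=cv2.INTER_CUBIC)
    for u in range((x0+9)//10*10,x1,10):
        cv2.line(c,((u-x0)*s,0),((u-x0)*s,6 if u%50 else 14),(0,255,255),1)
        if u%20==0: cv2.putText(c,str(u),((u-x0)*s,22),0,.35,(0,255,255),1)
    for v in range((y0+9)//10*10,y1,10):
        cv2.line(c,(0,(v-y0)*s),(6,(v-y0)*s),(0,255,255),1)
        if v%20==0: cv2.putText(c,str(v),(8,(v-y0)*s+4),0,.35,(0,255,255),1)
    cv2.imwrite(name,c)
E
python3 - <<'E'
from h import *
d=pickle.load(open("side0.pkl","rb"));crop(d["img"],245,145,395,250,5,"pics/s0c.png")
d=pickle.load(open("top0.pkl","rb"));crop(d["img"],195,85,305,205,5,"pics/t0c.png")
E
```

```text
(no output)
```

View pics/s0c.png

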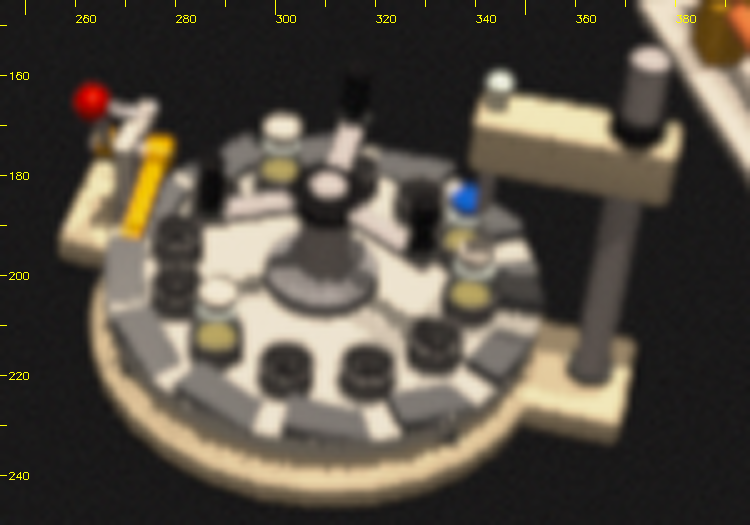

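View pics/t0c.png

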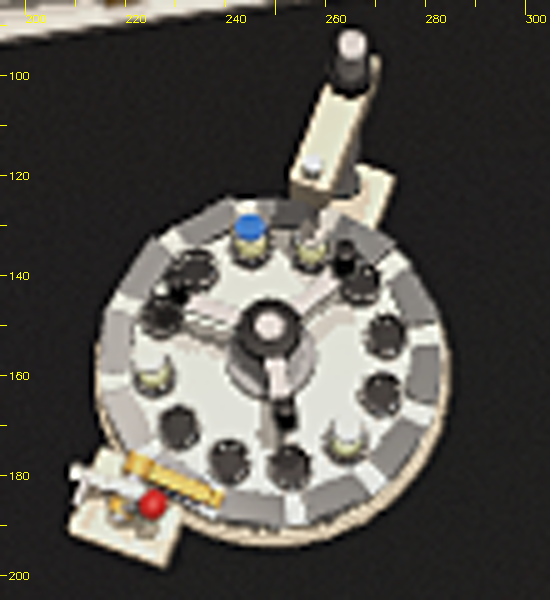

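```bash
cat >> h.py <<'E'
E
python3 - <<'E'
from h import *
from scipy.optimize import least_squares
s=pickle.load(open("side0.pkl","rb"));t=pickle.load(open("top0.pkl","rb"))
S=lambda x,y:(245+x/5-.4,145+y/5-.4);T=lambda x,y:(195+x/5-.4,85+y/5-.4)
ball=tri([s,t],[S(92,100),T(152,503)]);hub=tri([s,t],[S(328,183),T(268,325)]);post=tri([s,t],[S(650,60),T(352,42)])
print(ball,hub,post)
lever=np.radians(62)
yk=.055-.058*np.cos(lever);zk=.067+.058*np.sin(lever);print(yk,zk)
obs=[("ball",(-.140,yk,.118),S(92,100),T(152,503)),
("post",(.152,0,.235),S(650,60),T(352,42)),
("blue",(.082*np.cos(.5236),.082*np.sin(.5236),.092),S(466,197),T(249,226)),
("done",(.082,0,.092),S(476,250),None),
("pega",(0,.065,.148),S(356,82),None),
]
def f(p,full=False):
    c,sn=np.cos(p[2]),np.sin(p[2]);r=[]
    for n,X,a,b in obs:
        W=[p[0]+c*X[0]-sn*X[1],p[1]+sn*X[0]+c*X[1],X[2]]
        if a: r.append(proj(s,W)[0]-a)
        if b: r.append(proj(t,W)[0]-b)
    return np.array(r) if full else np.array(r).ravel()
y=np.arctan2(*(post-ball)[1::-1])
r=least_squares(f,[hub[0],hub[1],y],loss='soft_l1');print(r.x,np.degrees(r.x[2]));print(f(r.x,True))
def Wd(X):
    c,sn=np.cos(r.x[2]),np.sin(r.x[2]);X=np.atleast_2d(X);return np.c_[r.x[0]+c*X[:,0]-sn*X[:,1],r.x[1]+sn*X[:,0]+c*X[:,1],X[:,2]]
a=np.linspace(0,2*np.pi,60)
pts=np.vstack([Wd(np.c_[.127*np.cos(a),.127*np.sin(a),0*a+.022]),Wd([[0,0,.14],[-.14,yk,.118],[-.109,.055,.067],[-.109,0,.051],[.152,0,.235],[.082,0,.103]]),Wd([[.065*np.cos(q),.065*np.sin(q),.148] for q in np.radians([90,210,330])])])
for n,d,b in(("s",s,(245,145,395,250)),("t",t,(195,85,305,205))):
    crop(d["img"],*b,5,f"pics/{n}ov.png");im=cv2.imread(f"pics/{n}ov.png")
    for u in proj(d,pts): cv2.circle(im,tuple(int(v) for v in ((u-[b[0],b[1]]+.4)*5)),2,(0,0,255),-1)
    cv2.imwrite(f"pics/{n}ov.png",im)
np.save("pose.npy",r.x)
E
```

```text
[0.49082211 0.06185775 0.12060652] [ 0.6003463  -0.0295878   0.11751068] [ 0.73367474 -0.10336143  0.2348233 ]
0.027770649358418328 0.11821096038581777
[ 0.59993271 -0.02994301 -0.50509172] -28.93962389136831
[[-1.31403736e-01  7.23041692e-01]
 [-2.90579385e-02  6.93693924e-02]
 [-2.13947281e-02 -9.30130809e-02]
 [ 8.78140669e-02  3.71934254e-01]
 [ 4.23854139e-01  1.09829855e-01]
 [ 1.60892996e-01 -1.82827573e-01]
 [-3.10397724e-01 -1.34111736e-03]
 [ 2.65281399e-01 -3.04662097e+00]]
```

View pics/sov.png

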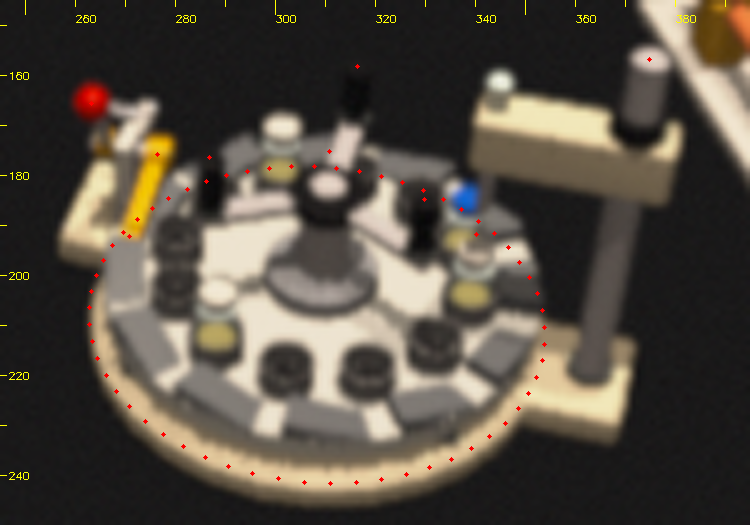

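View pics/tov.png

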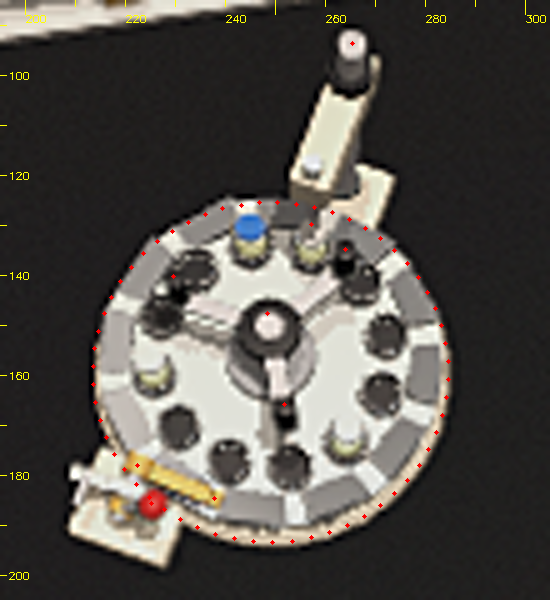

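```bash
cat >> h.py <<'E'
P=np.load("pose.npy")
PSI=P[2]+np.pi
Q=np.array([0,np.cos(PSI/2),np.sin(PSI/2),0])
def w(x,y,tip):
    "sampler frame mm, fingertip height mm -> TCP world"
    c,s=np.cos(P[2]),np.sin(P[2]);x/=1000;y/=1000
    return np.array([P[0]+c*x-s*y,P[1]+s*x+c*y,tip/1000+.064])
def s_of(p):
    c,s=np.cos(P[2]),np.sin(P[2]);d=np.array(p[:2])-P[:2];return np.round(1000*np.array([c*d[0]+s*d[1],-s*d[0]+c*d[1],p[2]-.064]),1)
E
python3 - <<'E'
from rig import ctrl, vision, job, sensors
from h import *
for p in [(-140,-14,236),(-140,-14,98),(-140,62,98),(-109,95,180),(-109,95,93),(-109,20,93),(-30,62,160),(-30,62,122),(20,62,122)]:
    j=ctrl.ik(w(*p),Q); print(p,w(*p).round(3),None if j is None else np.round(j,2))
print(sensors.current_contact_force())
ctrl.clamp(); print(sensors.current_width(),sensors.current_time())
ctrl.move_to(w(-140,-14,236),Q);print(sensors.current_time(),s_of(sensors.current_tcp_pos()),sensors.current_contact_force())
ctrl.move_linear(w(-140,-14,98),feed=.12)
print(sensors.current_time(),s_of(sensors.current_tcp_pos()),sensors.current_contact_force())
s=vision.capture("side");t=vision.capture("top")
crop(s["img"],225,85,375,205,5,"pics/s1.png");crop(t["img"],175,130,305,230,5,"pics/t1.png")
E
```

```text
(-140, -14, 236) [0.471 0.026 0.3  ] [-0.48  0.24  0.38  2.02 -0.11  0.9   1.03]
(-140, -14, 98) [0.471 0.026 0.162] [-0.32  0.47  0.21  2.11 -0.17  0.58  1.08]
(-140, 62, 98) [0.507 0.092 0.162] [-0.42  0.53  0.2   2.   -0.17  0.63  0.95]
(-109, 95, 180) [0.551 0.106 0.244] [-0.47  0.47  0.26  1.84 -0.16  0.85  0.93]
(-109, 95, 93) [0.551 0.106 0.157] [-0.42  0.59  0.2   1.89 -0.18  0.68  0.95]
(-109, 20, 93) [0.514 0.04  0.157] [-0.32  0.54  0.2   2.   -0.17  0.62  1.06]
(-30, 62, 160) [0.604 0.039 0.224] [-0.33  0.56  0.27  1.74 -0.19  0.86  1.08]
(-30, 62, 122) [0.604 0.039 0.186] [-0.31  0.61  0.23  1.76 -0.19  0.79  1.08]
(20, 62, 122) [0.647 0.015 0.186] [-0.26  0.68  0.24  1.64 -0.2   0.85  1.13]
[0.37378532 0.63297681 0.8027019 ]
0.00037641563613700327 1.4
3.6083 [-140.3  -13.   236. ] [0.36527103 0.18745104 0.25550372]
4.9083 [-139.7  -13.8   98.5] [-0.36237321  0.7345593   0.63615575]
```

View pics/s1.png

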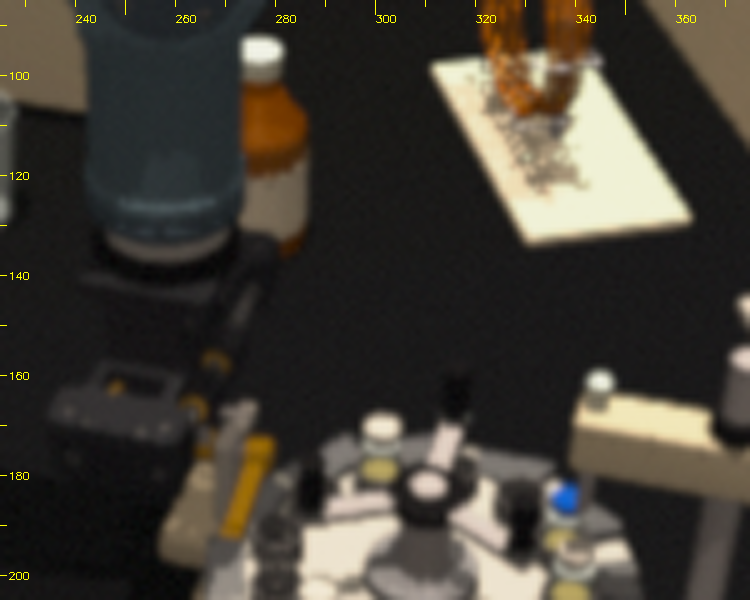

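View pics/t1.png

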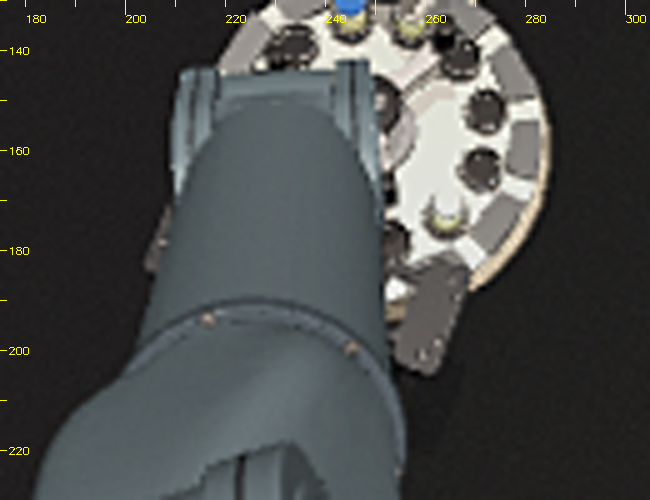

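```bash
python3 - <<'E'
from rig import ctrl, vision, job, sensors
from h import *
h=ctrl.move_linear(w(-140,66,98),feed=.05,max_force=8)
print(h,sensors.current_time(),s_of(sensors.current_tcp_pos()),sensors.current_contact_force())
s=vision.capture("side")
crop(s["img"],225,125,375,245,5,"pics/s2.png")
E
```

```text
False 6.7583 [-140.    65.7   98. ] [-0.43271523 -0.45449391 -0.33588945]
```

View pics/s2.png

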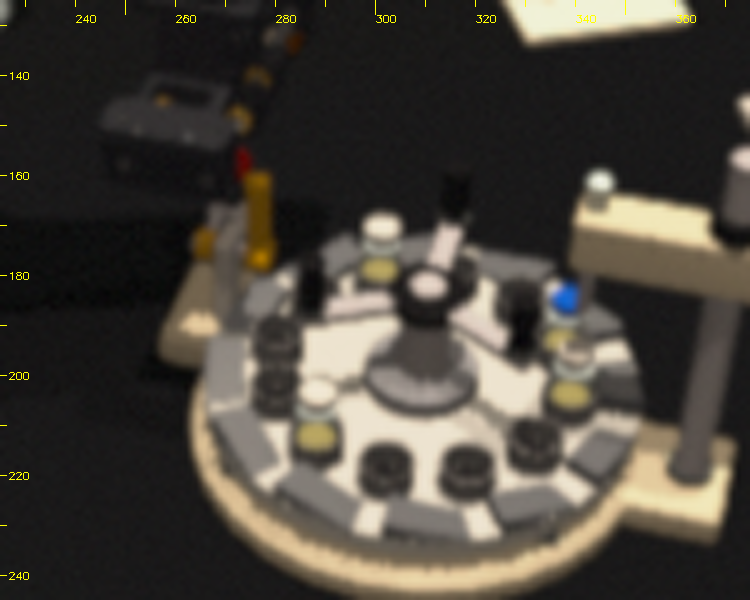

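```bash
python3 - <<'E'
from rig import ctrl, vision, job, sensors
from h import *
ctrl.move_linear(w(-140,66,170),feed=.12)
ctrl.move_linear(w(-32,60,170),feed=.15)
s=vision.capture("side");pickle.dump(s,open("s3.pkl","wb"))
crop(s["img"],225,125,375,245,5,"pics/s3.png")
ctrl.move_linear(w(-32,60,122),feed=.1)
print(sensors.current_time(),s_of(sensors.current_tcp_pos()),sensors.current_contact_force())
h=ctrl.move_linear(w(10,60,122),feed=.04,max_force=12)
print(h,sensors.current_time(),s_of(sensors.current_tcp_pos()),sensors.current_contact_force())
s=vision.capture("side");t=vision.capture("top");pickle.dump((s,t),open("s4.pkl","wb"))
crop(s["img"],225,125,375,245,5,"pics/s4.png");crop(t["img"],175,110,305,210,5,"pics/t4.png")
E
```

```text
9.1167 [-31.9  60.1 122.2] [ 0.10040967 -0.00372476  0.25591541]
False 10.3167 [ 10.2  60.3 122.1] [-2.01171522  0.44187829 -0.39939801]
```

View pics/s3.png

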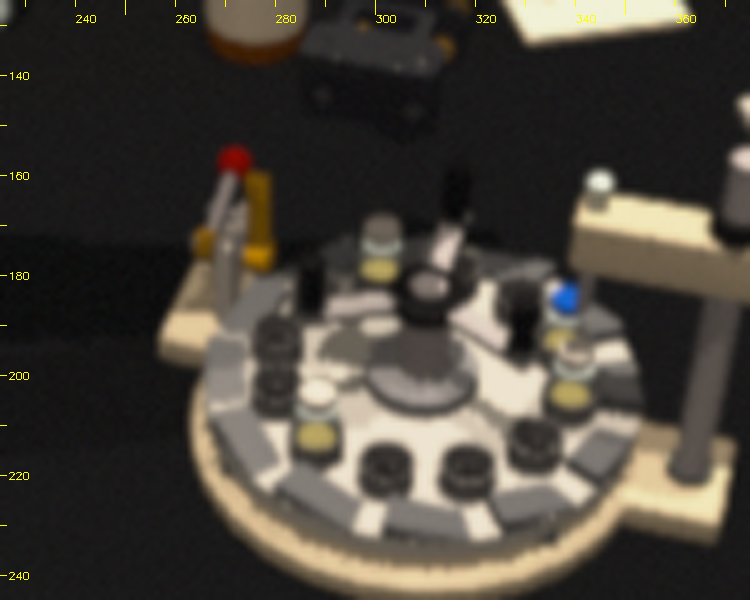

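View pics/s4.png

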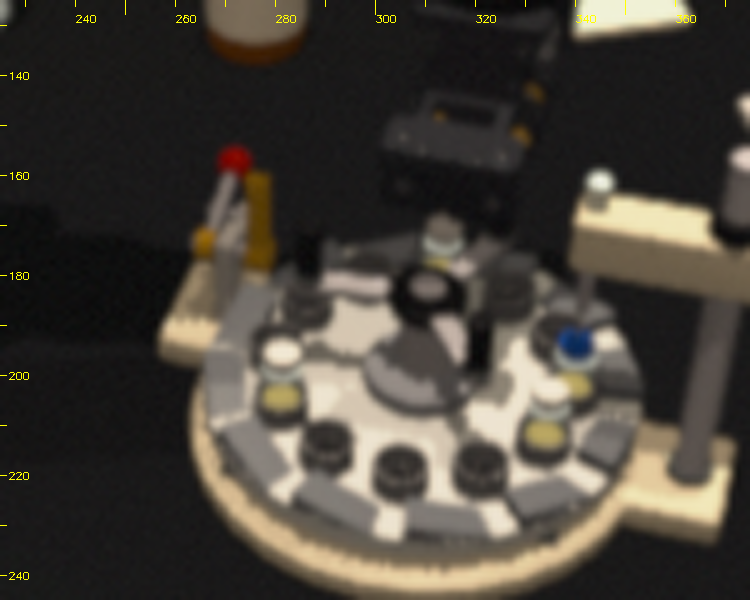

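View pics/t4.png

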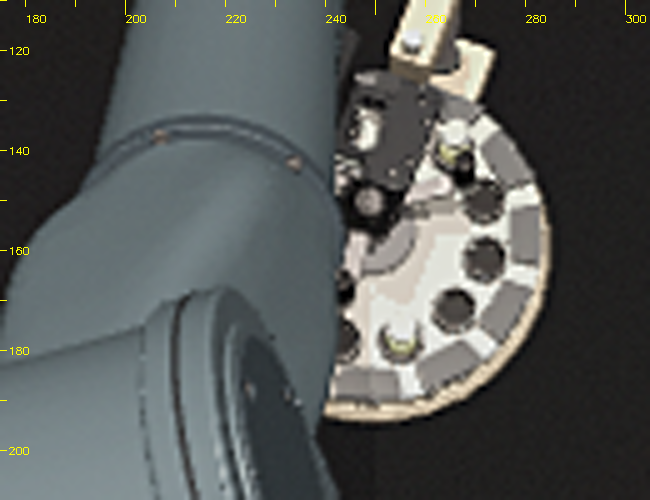

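```bash
cat >> h.py <<'E'
def turn(d,c0,c1,x0=225,y0=125,z=.092):
    for a,b in zip(c0,c1):
        r=[]
        for p in (a,b):
            X=back(d,(x0+p[0]/5-.4,y0+p[1]/5-.4),z)[0]-np.array([*P[:2],0]); r.append((np.arctan2(X[1],X[0])-P[2],np.hypot(X[0],X[1])))
        print("ang0 %.3f r0 %.4f  ang1 %.3f r1 %.4f  turn %.3f"%(*r[0],*r[1],r[0][0]-r[1][0]))
E
python3 - <<'E'
from h import *
s,t=pickle.load(open("s4.pkl","rb"))
# enlarge
for n,d in(("3",pickle.load(open("s3.pkl","rb"))),("4",s)):
    crop(d["img"],270,160,350,220,10,f"pics/z{n}.png")
E
```

```text
(no output)
```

View pics/z3.png

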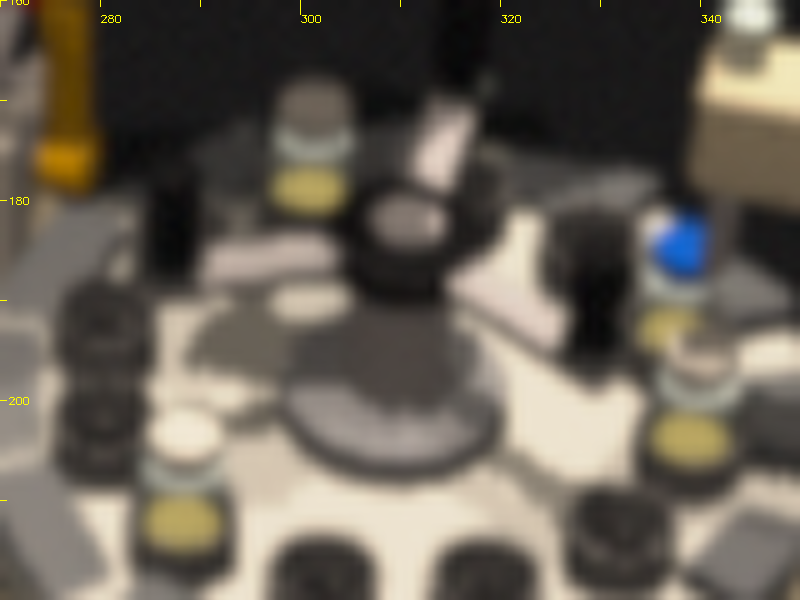

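View pics/z4.png

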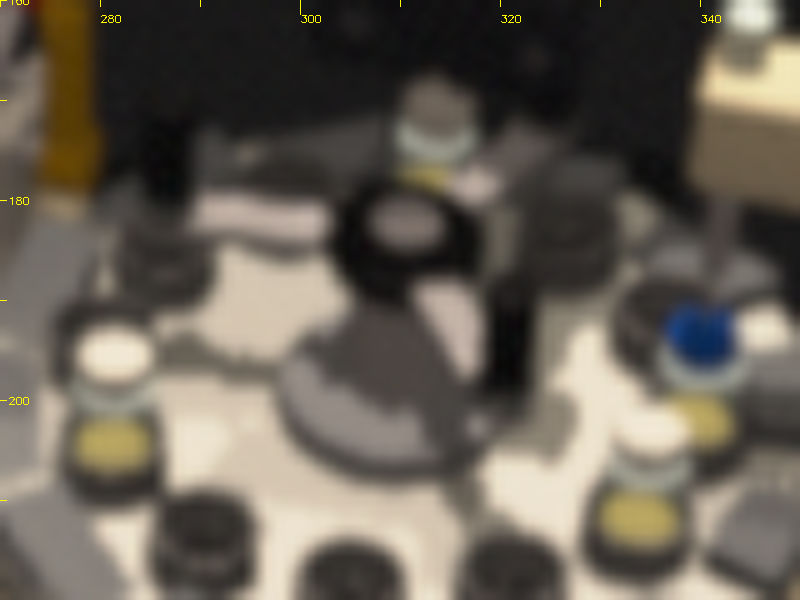

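```bash
cat >> h.py <<'E'
def turn10(d,c0,c1,z):
    turn(d,[(a[0]/2,a[1]/2) for a in c0],[(a[0]/2,a[1]/2) for a in c1],270-0,160,z)
E
python3 - <<'E'
from h import *
s,t=pickle.load(open("s4.pkl","rb"))
turn10(s,[(186,437),(703,355),(316,100)],[(114,354),(653,430),(437,100)],.092)
turn10(s,[(182,522),(690,438)],[(112,445),(638,519)],.066)
print("pocket/hub holes")
E
```

```text
ang0 -2.066 r0 0.0825  ang1 -2.518 r1 0.0811  turn 0.453
ang0 -0.020 r0 0.0834  ang1 -0.421 r1 0.0835  turn 0.402
ang0 2.082 r0 0.0827  ang1 1.665 r1 0.0825  turn 0.417
ang0 -2.027 r0 0.0865  ang1 -2.432 r1 0.0840  turn 0.405
ang0 -0.076 r0 0.0838  ang1 -0.494 r1 0.0865  turn 0.418
pocket/hub holes
```

```bash
python3 - <<'E'
from rig import ctrl, vision, job, sensors
from h import *
h=ctrl.move_linear(w(14.8,60,122),feed=.02,max_force=12)
print(h,sensors.current_time(),s_of(sensors.current_tcp_pos()),sensors.current_contact_force())
ctrl.move_linear(w(-15,60,122),feed=.08)
ctrl.move_linear(w(-30,60,170),feed=.12)
s=vision.capture("side");pickle.dump(s,open("s5.pkl","wb"))
crop(s["img"],270,160,350,220,10,"pics/z5.png")
crop(s["img"],225,125,375,245,5,"pics/s5.png")
ctrl.move_linear(w(-109,100,170),feed=.15)
s=vision.capture("side");pickle.dump(s,open("s6.pkl","wb"));crop(s["img"],225,125,375,245,5,"pics/s6.png")
print(sensors.current_time())
E
```

```text
False 10.8083 [ 15.   59.8 121.9] [-2.2895947   0.169569   -1.10491111]
12.7417
```

View pics/z5.png

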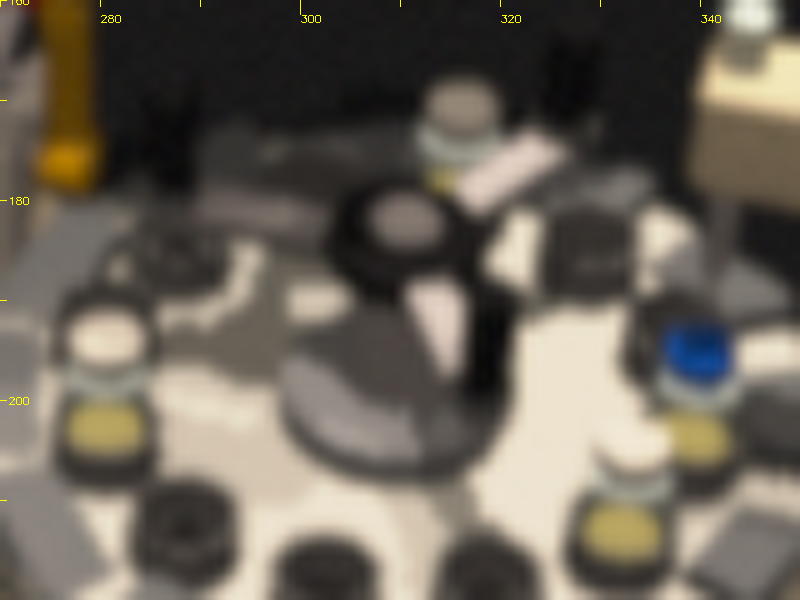

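View pics/s6.png

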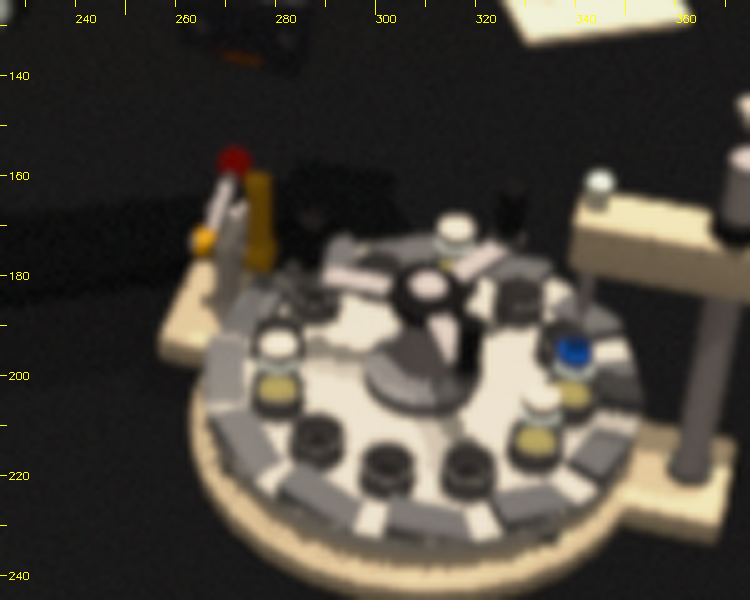

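```bash
python3 - <<'E'
from h import *
s=pickle.load(open("s5.pkl","rb"))
turn10(s,[(186,437),(703,355),(316,100)],[(105,336),(632,440),(462,103)],.092)
turn10(s,[(182,522),(690,438)],[(105,425),(622,530)],.066)
# pattern correlation: polar unwrapped deck front sector vs initial
s0=pickle.load(open("s3.pkl","rb"));s6=pickle.load(open("s6.pkl","rb"));i0=pickle.load(open("side0.pkl","rb"))
def unwrap(d,z,r0,r1,a0,a1):
    r=np.linspace(r0,r1,20);a=np.arange(a0,a1,.004)
    A,Rr=np.meshgrid(a,r);X=np.c_[P[0]+(Rr*np.cos(A+P[2])).ravel(),P[1]+(Rr*np.sin(A+P[2])).ravel(),0*A.ravel()+z]
    u=proj(d,X).astype(np.float32).reshape(*A.shape,2)
    return cv2.remap(cv2.cvtColor(d["img"],cv2.COLOR_BGR2GRAY),u[...,0],u[...,1],cv2.INTER_CUBIC).astype(np.float32)
for z,r0,r1 in((.056,.104,.119),(.066,.070,.094)):
  for lo,hi in((-1.9,-.9),(-2.2,-.6),(-1.6,-.6)):
    for d in(s,s6):
        A=unwrap(i0,z,r0,r1,lo-.2,hi+.2);B=unwrap(d,z,r0,r1,lo,hi)
        c=cv2.matchTemplate(A,B,cv2.TM_CCOEFF_NORMED)[0];k=c.argmax();print(z,lo,"shift(new at angle, matches old at +)",round(-.2+.004*k,3),round(float(c.max()),3),end=' | ')
    print()
E
```

```text
ang0 -2.066 r0 0.0825  ang1 -2.610 r1 0.0813  turn 0.545
ang0 -0.020 r0 0.0834  ang1 -0.503 r1 0.0819  turn 0.484
ang0 2.082 r0 0.0827  ang1 1.579 r1 0.0829  turn 0.503
ang0 -2.027 r0 0.0865  ang1 -2.527 r1 0.0829  turn 0.500
ang0 -0.076 r0 0.0838  ang1 -0.566 r1 0.0864  turn 0.490
0.056 -1.9 shift(new at angle, matches old at +) -0.008 0.996 | 0.056 -1.9 shift(new at angle, matches old at +) -0.008 0.996 | 
0.056 -2.2 shift(new at angle, matches old at +) -0.008 0.995 | 0.056 -2.2 shift(new at angle, matches old at +) -0.008 0.995 | 
0.056 -1.6 shift(new at angle, matches old at +) -0.008 0.996 | 0.056 -1.6 shift(new at angle, matches old at +) -0.008 0.996 | 
0.066 -1.9 shift(new at angle, matches old at +) -0.008 0.986 | 0.066 -1.9 shift(new at angle, matches old at +) -0.008 0.986 | 
0.066 -2.2 shift(new at angle, matches old at +) -0.008 0.82 | 0.066 -2.2 shift(new at angle, matches old at +) -0.008 0.82 | 
0.066 -1.6 shift(new at angle, matches old at +) -0.008 0.92 | 0.066 -1.6 shift(new at angle, matches old at +) -0.008 0.92 |
```

```bash
python3 - <<'E'
from rig import ctrl, vision, job, sensors
from h import *
ctrl.move_linear(w(-106,98,170),feed=.1)
h=ctrl.move_linear(w(-106,98,94),feed=.12,max_force=6);print(h,s_of(sensors.current_tcp_pos()))
h=ctrl.move_linear(w(-106,26,94),feed=.05,max_force=6)
print(h,sensors.current_time(),s_of(sensors.current_tcp_pos()),sensors.current_contact_force())
ctrl.pause(.3)
s=vision.capture("side");pickle.dump(s,open("s7.pkl","wb"));crop(s["img"],225,125,375,245,5,"pics/s7.png")
E
```

```text
False [-105.6   98.2   94.5]
False 15.3667 [-106.    26.4   94. ] [0.2101952  0.20870951 0.23345802]
```

View pics/s7.png

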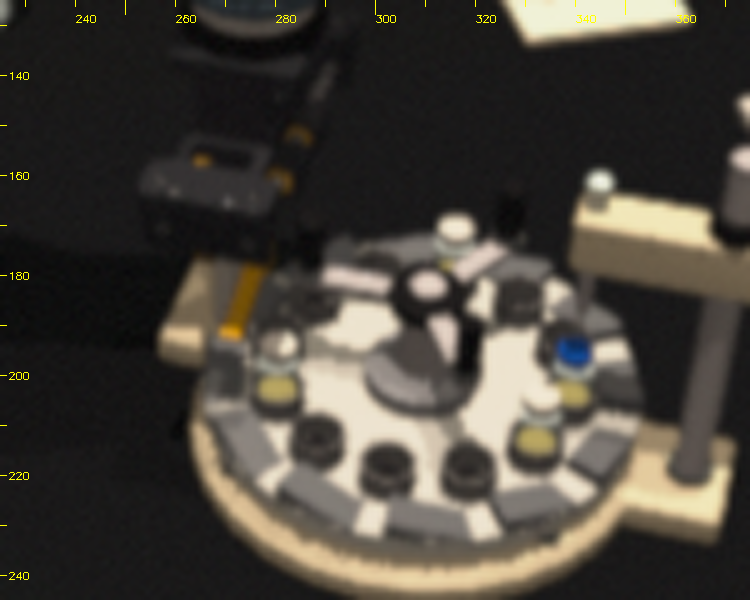

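```bash
python3 - <<'E'
from rig import ctrl, vision, job, sensors
from h import *
ctrl.move_linear(w(-106,30,170),feed=.12)
ctrl.move_linear(w(-25,58,170),feed=.15)
s=vision.capture("side");pickle.dump(s,open("s8.pkl","wb"));crop(s["img"],225,145,345,235,6,"pics/s8.png")
ctrl.move_linear(w(-15,58,122),feed=.1)
ctrl.move_linear(w(11,58,122),feed=.06)
h=ctrl.move_linear(w(20,58,122),feed=.01,max_force=6)
print(h,sensors.current_time(),s_of(sensors.current_tcp_pos()),sensors.current_contact_force())
s=vision.capture("side");pickle.dump(s,open("s9.pkl","wb"));crop(s["img"],225,145,345,235,6,"pics/s9.png")
E
```

```text
True 19.15 [ 16.1  57.6 121.3] [-0.32217487  0.46976026 -0.29218635]
```

View pics/s8.png

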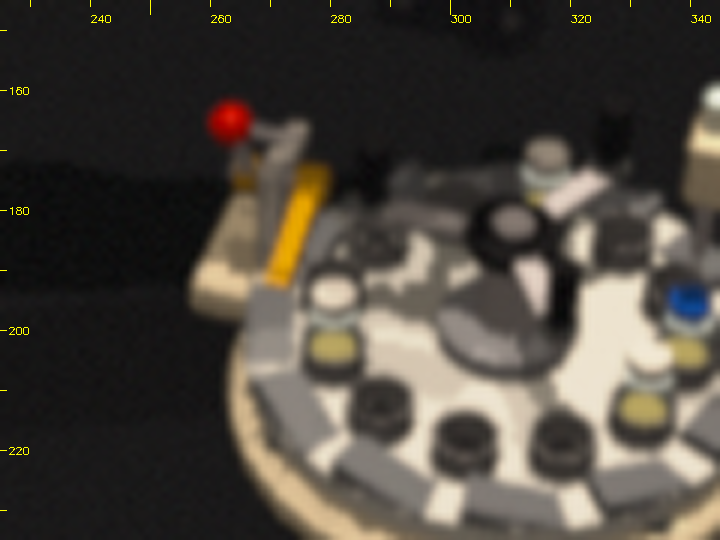

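View pics/s9.png

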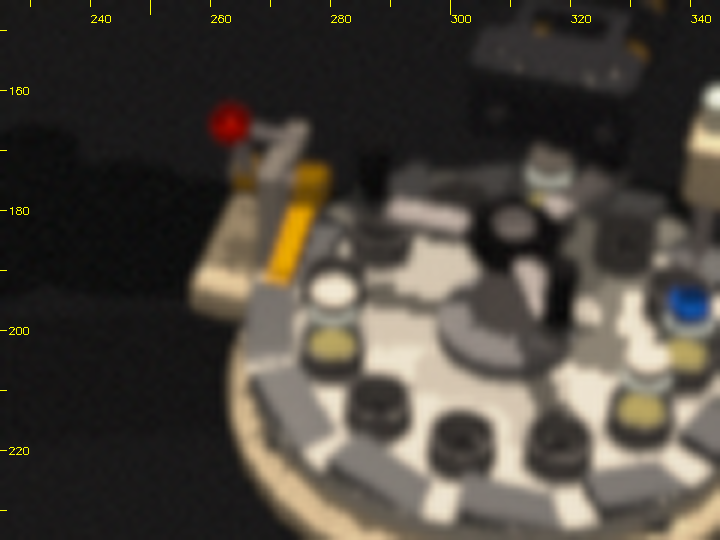

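```bash
cat >> h.py <<'E'
def unwrap(d,z,r0,r1,a0,a1):
    r=np.linspace(r0,r1,20);a=np.arange(a0,a1,.002)
    A,Rr=np.meshgrid(a,r);X=np.c_[P[0]+(Rr*np.cos(A+P[2])).ravel(),P[1]+(Rr*np.sin(A+P[2])).ravel(),0*A.ravel()+z]
    u=proj(d,X).astype(np.float32).reshape(*A.shape,2)
    return cv2.remap(cv2.cvtColor(d["img"],cv2.COLOR_BGR2GRAY),u[...,0],u[...,1],cv2.INTER_CUBIC).astype(np.float32)
def pat(d,i0,z=.056,r0=.104,r1=.119):
    o=[]
    for lo,hi in((-1.9,-.9),(-2.2,-.6),(-1.6,-.6)):
        A=unwrap(i0,z,r0,r1,lo-.2,hi+.2);B=unwrap(d,z,r0,r1,lo,hi)
        c=cv2.matchTemplate(A,B,cv2.TM_CCOEFF_NORMED)[0];o.append(round(.524-.2+.002*int(c.argmax()),3))
    return o
def ball(d):
    b,g,r=cv2.split(d["img"][150:185,250:285].astype(int));m=((r-np.maximum(b,g))>60).astype(float)
    ys,xs=np.nonzero(m);return round(250+xs.mean(),2),round(150+ys.mean(),2)
E
python3 - <<'E'
from h import *
i0=pickle.load(open("side0.pkl","rb"))
for n in("s5","s8","s9"):
    d=pickle.load(open(n+".pkl","rb"));print(n,pat(d,i0),ball(d))
print(ball(i0))
c,s=np.cos(P[2]),np.sin(P[2])
for th in(0,.05,.1,.18):
    a=np.radians(62)+th;x,y,z=-.14,.055-.058*np.cos(a),.067+.058*np.sin(a)
    print(th,proj(i0,[P[0]+c*x-s*y,P[1]+s*x+c*y,z]))
E
```

```text
s5 [0.516, 0.518, 0.516] (np.float64(271.6), np.float64(156.72))
s8 [0.516, 0.518, 0.516] (np.float64(266.87), np.float64(170.41))
s9 [0.534, 0.536, 0.534] (np.float64(266.24), np.float64(170.56))
(np.float64(263.53), np.float64(165.09))
0 [[262.86807665 165.26358775]]
0.05 [[263.14714194 164.34034072]]
0.1 [[263.43272858 163.44243292]]
0.18 [[263.90118341 162.06456875]]
```

```bash
python3 - <<'E'
from rig import ctrl, vision, job, sensors
from h import *
ctrl.move_linear(w(-15,58,122),feed=.06)
ctrl.move_linear(w(-25,58,236),feed=.15)
ctrl.move_to(np.array([.35,.45,.32]),Q)
print(sensors.current_time(),sensors.current_contact_force())
i0=pickle.load(open("side0.pkl","rb"));t0=pickle.load(open("top0.pkl","rb"))
s=vision.capture("side");t=vision.capture("top");pickle.dump((s,t),open("s10.pkl","wb"))
print(pat(s,i0))
crop(s["img"],245,145,395,250,5,"pics/s10.png");crop(t["img"],195,85,305,205,5,"pics/t10.png")
cv2.imwrite("pics/s10f.png",s["img"]);cv2.imwrite("pics/t10f.png",t["img"])
def m(d):
    b,g,r=cv2.split(d["img"][155:175,250:272].astype(int));k=((r-np.maximum(b,g))>80)&(g<60);ys,xs=np.nonzero(k);return 250+xs.mean(),155+ys.mean(),k.sum()
print(m(i0),m(s))
E
```

```text
22.5583 [-0.79210782  0.05566015 -1.21150807]
[0.534, 0.536, 0.534]
(np.float64(262.9189189189189), np.float64(164.45945945945945), np.int64(37)) (np.float64(262.9189189189189), np.float64(164.45945945945945), np.int64(37))
```

View pics/s10.png

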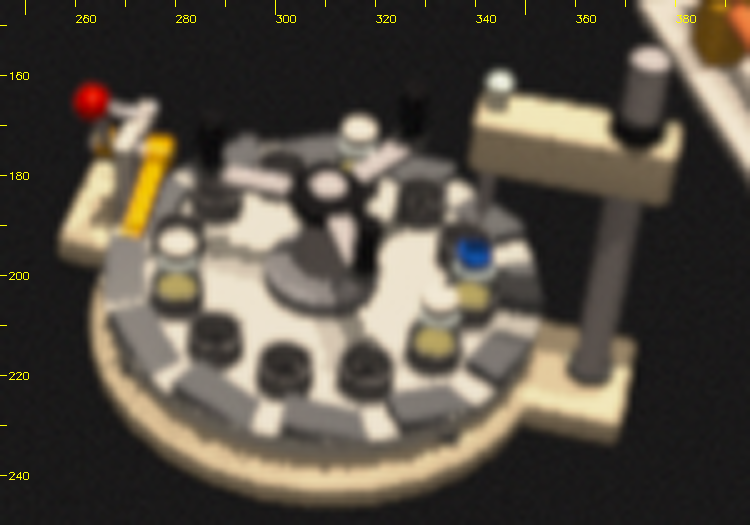

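View pics/t10.png

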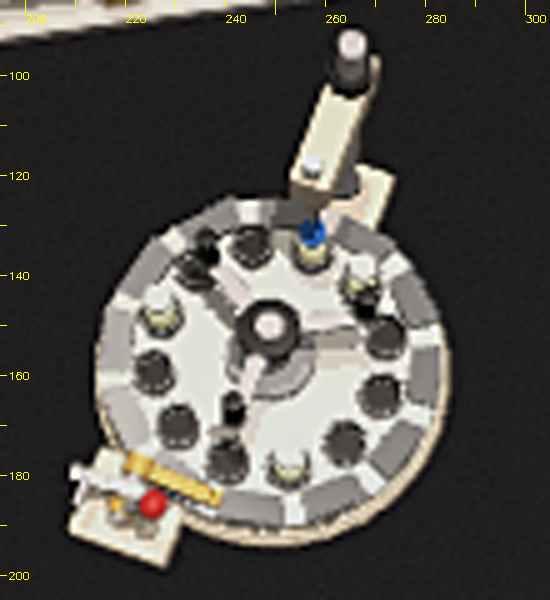

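View pics/t10f.png

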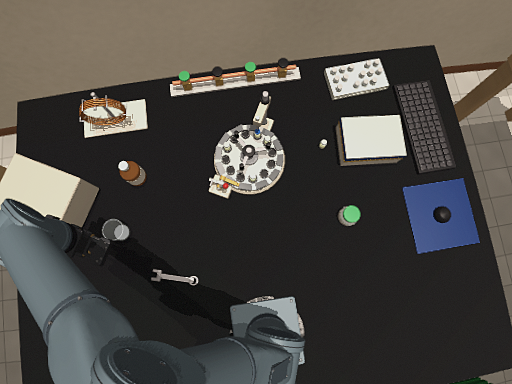

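```bash
python3 - <<'E'
from rig import job,sensors
job.sign_off();print(sensors.current_time())
E
```

```text
the job is handed in; nothing more can be done
the job is handed in; nothing more can be done
```

The carousel is back one notch, with the pawl down in the new notch and the blue-capped vial under the needle. I handed the job in at about 22.6 s.

**What I did:** With closed fingertips I pushed the red ball over until the pawl rested open. I then pushed peg_a until the turn read about 0.516 and tipped the pawl in. Last, I pushed the peg gently on backward until it stopped against the pawl, which tripped the 6 N force limit.

**Last checks, with the arm clear:**
- **Carousel turn:** 0.534 to 0.536, against an expected stop at about 0.534.
- **Pawl:** the red ball was at the same pixels as at the start, so the pawl is fully down.
- **Vials:** the blue-capped vial was under the needle, and all four vials were upright in their pockets.
- **Bench:** in the overhead picture, everything else looked as it was at the start, judged by eye.

**Checks that disagreed:**
- Single vial-cap readings of the turn scattered (0.48 to 0.55), so I used the tooth-pattern match instead.
- One rough automatic reading of the ball was thrown off by the gold arm. I redid it with a tighter filter.
- The force reading just after the final push was near zero, although the stop had tripped.

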